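# Lids back on their pots

### The job

The washed lids have dried in a pile on the beech board: take the pile apart and close each pot with its own lid - green on the green butter pot, white enamel on the white enamel canister, terracotta on the terracotta salt pot, cork on the glass jar - so that every lid sits flat and fully home. Set the lids down gently rather than dropping them, leave the pots standing where they are, and do not disturb the mug or the tongs.

Things in the scene. Friction and masses are not known exactly. Their poses are not given: they have to be found in the camera images.
- green_lid: Loose flat round lid, green glazed ceramic, no knob: disc 68 mm across, 12 mm thick; under it a round spigot 47 mm across, 10 mm deep, lower edge bevelled 2.5 mm. Origin: centre of the spigot's underside, z up; disc at 10 to 22 mm above it. Starts lowest of the pile, on the fixed board (150 x 110 x 16 mm), leaving a 10 mm gap under the disc. Grip round the disc's edge.
- white_lid: Loose flat round lid, white enamel with a thin navy rim line, no knob: disc 58 mm across, 12 mm thick; under it a round spigot 37 mm across, 10 mm deep, lower edge bevelled 2.5 mm. Origin: centre of the spigot's underside, z up; disc at 10 to 22 mm above it. Starts second from below, on the green lid, leaving a 10 mm gap under the disc. Grip round the disc's edge.
- terracotta_lid: Loose flat round lid, plain orange-brown terracotta, no knob: disc 48 mm across, 12 mm thick; under it a round spigot 27 mm across, 10 mm deep, lower edge bevelled 2.5 mm. Origin: centre of the spigot's underside, z up; disc at 10 to 22 mm above it. Starts third from below, on the white lid, leaving a 10 mm gap under the disc. Grip round the disc's edge.
- cork_lid: Loose flat round lid, light brown cork, no knob: disc 38 mm across, 12 mm thick; under it a round spigot 17 mm across, 10 mm deep, lower edge bevelled 2.5 mm. Origin: centre of the spigot's underside, z up; disc at 10 to 22 mm above it. Starts top of the pile, on the terracotta lid, leaving a 10 mm gap under the disc. Grip round the disc's edge.
- green_pot: Green glazed ceramic butter pot, open, empty, loose, about 420 g: 66 mm high, body 84 mm across, over the top 14 mm a straight neck 65 mm across, mouth 56 mm. Origin: centre of underside, z up. Takes the green lid: when home, spigot in the mouth (4.5 mm play all round), disc on the rim, lid origin 56 mm above this one.
- white_pot: White enamel canister with a navy rim line, open, empty, loose, about 280 g: 86 mm high, body 76 mm across, over the top 14 mm a straight neck 55 mm across, mouth 46 mm. Origin: centre of underside, z up. Takes the white lid: when home, spigot in the mouth (4.5 mm play all round), disc on the rim, lid origin 76 mm above this one.
- terracotta_pot: Orange-brown terracotta salt pot, open, empty, loose, about 260 g: 60 mm high, body 68 mm across, over the top 14 mm a straight neck 45 mm across, mouth 36 mm. Origin: centre of underside, z up. Takes the terracotta lid: when home, spigot in the mouth (4.5 mm play all round), disc on the rim, lid origin 50 mm above this one.
- glass_pot: Clear glass jar, open, empty, loose, about 240 g: 80 mm high, body 66 mm across, over the top 14 mm a straight neck 35 mm across, mouth 26 mm. Origin: centre of underside, z up. Takes the cork lid: when home, spigot in the mouth (4.5 mm play all round), disc on the rim, lid origin 70 mm above this one.
- mug: Blue ceramic mug with a handle, 80 mm across, 92 mm high, loose, off to the left; not part of the job. Origin: centre of its underside.
- tongs: Steel toast tongs, about 235 mm long, 22 mm high, up to about 60 mm wide at the tips, lying loose on the right; not part of the job. Origin: on the counter under the middle of its length.
Mind the look-alikes: they are no part of the job. Leave any pink or yellow look-alike of the green_lid alone.

How it is judged:
By the outcome, as a careful person would: the job done as asked, in the order asked, and still so for the second after the job is handed in, with the robot touching nothing.
It also fails if it takes over 106 s, if anything falls off the work surface, if the arm or the gripper's body presses on something with over 40 N, if the wrist force passes 120 N, or if a joint passes its speed limit or range.

### The arm

A 6-joint arm with a two-finger parallel gripper is mounted at the origin on the work surface. World frame = base frame: x ahead of the robot, y to its left, z up, the work surface at z = 0. Lengths are in m, angles in degrees, forces in N, time in s.
With the tool pointing down it reaches from about 0.4 to 0.825 m from the base axis. Payload 7 kg.
Tool frame: the origin (TCP) lies midway between the tips of the shut fingers; the grasp point (between the pads) lies 19 mm behind it; z points along the fingers, y is the line along which they close (so a half turn about z gives the same grasp; the last joint's range is limited). The gripper opens to 88 mm and grips with 3 to 60 N. Pads are 19 mm wide; open, the fingers measure 130 mm over their backs; the gripper's body (78 mm by 193 mm) begins 47 mm behind the grasp point.
Start: joints at [90.132, 20.546, 0.682, 0, -70.136, -16.507], TCP at [0.19, 0.648, 0.227] pointing down, gripper open.
Joint ranges: [-176.03, 176.03], [-82.01, 121.73], [-58.28, 71.71], [-173.87, 95.51], [-174.79, -0.11], [-173.66, 173.66]. Speed limits (degrees/s): [136.94, 136.94, 172.46, 180, 180, 180].

### API

Orientations are given as [roll, pitch, yaw] about the fixed x, y, z axes, in that order (R = Rz(yaw) Ry(pitch) Rx(roll)).
In Python, from plant import r gives the robot as it stands.
- The arm moves only by the tool carry_out, never from a script. Its argument "deltas" is a list of rows, each a list of 3 entries, a list of its own where there are three numbers: the opening, from 0 (shut) to 1 (fully open), then the shift along the tool's x, y, z in mm, then the turn, a rotation vector about the tool's x, y, z in rad. In form: [[gripper, [tx, ty, tz], [rx, ry, rz]], ...]. A call has 1 to 12 rows; each row is the pose to reach, as a shift and turn from the pose commanded when the call began, along the tool's axes at that moment; what a row does not reach only later rows make up. A row lasts 1/10 s, in which the tool goes at most 50 mm and 8.59 degrees, less where a joint would pass 70% of its speed; a pose out of reach is approached as far as the arm can. A call with a gripper value outside its range is refused whole. The fingers move at their own pace and stop on an object; "squeeze" is the grip in N (left out, the last holds). Time passes only in rows, so rows that repeat a pose let the fingers close. It gives the time, the measured TCP pose, the force, the opening and the grip force at its end, in the units of the state.
- r.get_state(): the state, without advancing time (a new reading comes with each control period).
- r.capture(name): name is "scene" or "side" or "wrist"; returns (picture, depth): 420x560x3 uint8, red, green, blue; 420x560 float32, m along the optical axis (not along the pixel's ray), 0 where there is no reading.
- r.get_calibration(name): a dict with "fov_y" (degrees; the focal length in pixels is half the picture's height over the tangent of half this angle, whatever the lens; pixels are square), "cx", "cy" (the principal point, pixels), "view" (4x4, takes a point from world to camera coordinates). Camera axes: x right, y down, z forward; pixel columns grow to the right and rows downward; lengths in m; the calibration is good to about 2 mm. The wrist camera is an equidistant fisheye: a pixel r from the principal point sees the ray r / f radians off the axis. A picture is of the moment at which its call begins: read the wrist's pose just before it. get_calibration takes no time and is no camera call; for the wrist camera it gives the pose at the moment of the call.
- r.close_job(): hands the job in; it is judged then, once.
The state is a dict: "time_s": time; "joints": joint angles; "qd": joint speeds; "joint_torque": joint torques, N m; "tcp_pos": TCP position; "eef_rot": TCP orientation; "contact_force": force on the tool from outside, world axes, zero at the start; "moment": the same for the moment, N m; "gripper_width": finger opening in m; "gripper_force": force on a finger pad.
Only numpy, scipy, OpenCV 4.12 (cv2) and the standard library are available. Lean on these libraries where they do the work, as an engineer would, in place of code of your own. Each camera call takes 0.05 s, during which the arm holds its last target. There are 200 camera calls.

## Working session

There is one attempt and no reset: what is moved stays moved. The work goes in short steps, Python scripts to look and compute and a tool call to move; the robot and the scene stay as the last step left them, time stands still between calls to the robot, and variables do not carry over. Pictures are saved under pics/ and viewed, at most 14 in all, crops included, and the job is handed in when it is done.

Besides the shell and the picture viewer there is one more tool, called after "Call:" by a JSON object that holds its "fn" and its "kwargs", one argument or row to a line. carry_out: Moves the arm, as the interface text tells. Its arguments: {"type":"object","properties":{"deltas":{"type":"array"},"squeeze":{"type":"number"}},"required":["deltas"]}

```bash
ls; mkdir -p pics; cat > h.py <<'E'
import numpy as np,cv2
from plant import r
def snap(n,f):
    c=r.get_calibration(n); p,d=r.capture(n)
    cv2.imwrite(f'pics/{f}.png',p[:,:,::-1]); np.savez(f'pics/{f}.npz',p=p,d=d,**{k:np.array(v) for k,v in c.items()}); return p,d,c
E
python3 - <<'E'
from h import *
a,_,c=snap('scene','scene0'); b,_,c2=snap('side','side0')
print(c,c2,r.get_state())
E
```

```text
pics
{'fov_y': 57.31329893441656, 'cx': 278.6326661735603, 'cy': 213.69201502010299, 'view': array([[-0.30594671,  0.95180944, -0.02133997,  0.16599564],
       [ 0.67360501,  0.20057263, -0.71135568, -0.32553924],
       [-0.67279484, -0.23201164, -0.70250815,  1.34638422],
       [ 0.        ,  0.        ,  0.        ,  1.        ]])} {'fov_y': 52.39946394817257, 'cx': 278.89874641210986, 'cy': 208.22487166756952, 'view': array([[ 9.99366222e-01, -3.55831915e-02,  9.95686024e-04,
        -5.39309560e-01],
       [-2.69361476e-02, -7.74205674e-01, -6.32360671e-01,
         6.53958868e-02],
       [ 2.32722766e-02,  6.31933075e-01, -7.74673473e-01,
         1.38696446e+00],
       [ 0.00000000e+00,  0.00000000e+00,  0.00000000e+00,
         1.00000000e+00]])} {'time_s': 0.1, 'joints': array([ 9.01316065e+01,  2.05862628e+01,  6.40315137e-01, -1.62000972e-02,
       -7.01378517e+01, -1.65074402e+01]), 'qd': array([ 0.06855801, -0.07794942, -0.00080072,  0.07761374,  0.04533516,
       -0.03997479]), 'joint_torque': array([-1.33160742e-03, -5.84164596e+01,  2.93751848e+01,  7.01553851e+00,
        1.01739261e-02, -5.05938510e-05]), 'tcp_pos': array([0.19021339, 0.64719102, 0.2257431 ]), 'eef_rot': array([ 1.79915327e+02, -9.21027528e-03, -1.63813422e+01]), 'contact_force': array([ 0.7314238 ,  0.46446822, -0.53931917]), 'moment': array([-0.02028358, -0.04417735,  0.03898518]), 'gripper_force': 0.0, 'gripper_width': 0.08780480294163856}
```

View pics/scene0.png

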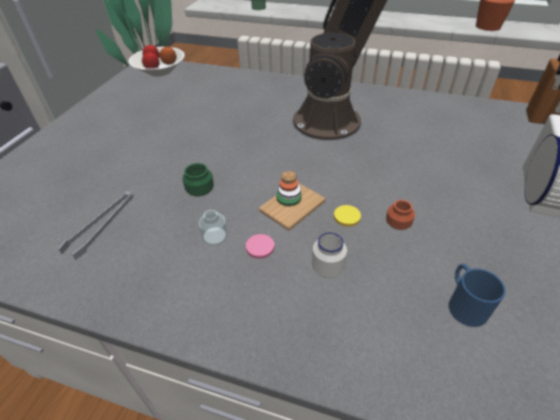

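View pics/side0.png

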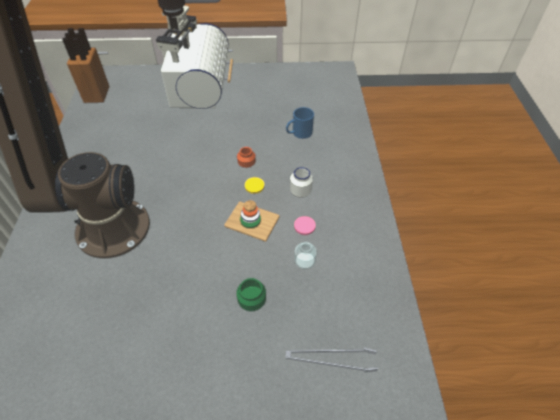

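The scene view shows the pile at (289,188) on the board, and the pots: green (198,180), glass (211,225), white (330,255), terracotta (401,214). The pink and yellow decoys lie flat on the counter. In the side view the pile is at (250,215), with the pots at (251,294), (305,255), (301,182) and (246,157). Next I'll enlarge both views.

```bash
python3 - <<'E'
import cv2,numpy as np
a=cv2.imread('pics/scene0.png')[155:285,175:425]; b=cv2.imread('pics/side0.png')[140:315,225:335]
cv2.imwrite('pics/c1.png',cv2.resize(a,None,fx=3.2,fy=3.2,interpolation=cv2.INTER_CUBIC))
cv2.imwrite('pics/c2.png',cv2.resize(b,None,fx=3.4,fy=3.4,interpolation=cv2.INTER_CUBIC))
E
```

```text
(no output)
```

View pics/c1.png

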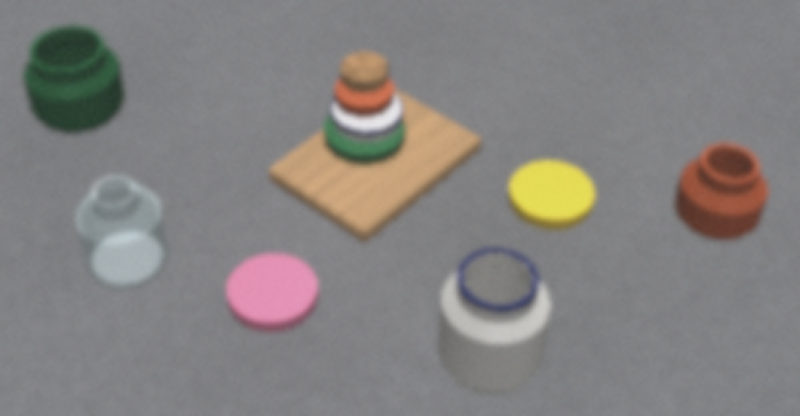

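View pics/c2.png

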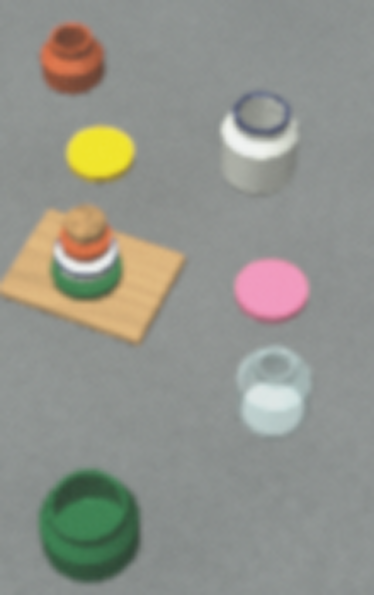

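The crops show the rim centres. In c1 they are green (68,46), glass (114,190), white (499,277), terracotta (730,162), and the cork top is at (365,65). In c2 they are green (91,498), glass (275,362), white (262,112), terracotta (71,40), and the cork top is at (84,220).

```bash
cat >> h.py <<'E'
def ray(c,u,v,fish=False):
    V=np.array(c['view']); f=210/np.tan(np.radians(float(c['fov_y']))/2)
    x,y=(u-float(c['cx']))/f,(v-float(c['cy']))/f
    if fish:
        t=np.hypot(x,y); s=np.sin(t)/max(t,1e-9); d=np.array([x*s,y*s,np.cos(t)])
    else: d=np.array([x,y,1.])
    d=V[:3,:3].T@d; return -V[:3,:3].T@V[:3,3], d/np.linalg.norm(d)
def onz(c,u,v,z,fish=False):
    o,d=ray(c,u,v,fish); return o+d*(z-o[2])/d[2]
def tri(rs):
    A=sum(np.eye(3)-np.outer(d,d) for o,d in rs); b=sum((np.eye(3)-np.outer(d,d))@o for o,d in rs)
    p=np.linalg.solve(A,b); return p,[float(np.linalg.norm(np.cross(p-o,d)))*1e3 for o,d in rs]
def proj(c,p,fish=False):
    V=np.array(c['view']); q=V[:3,:3]@p+V[:3,3]; f=210/np.tan(np.radians(float(c['fov_y']))/2)
    n=np.hypot(q[0],q[1]); k=np.arctan2(n,q[2])/n if fish else 1/q[2]
    return np.array([float(c['cx'])+f*k*q[0],float(c['cy'])+f*k*q[1]])
E
python3 - <<'E'
from h import *
A=np.load('pics/scene0.npz');B=np.load('pics/side0.npz')
P=dict(green=((68,46),(91,498),.066),glass=((114,190),(275,362),.08),white=((499,277),(262,112),.086),terra=((730,162),(71,40),.06),cork=((365,65),(84,220),.104))
np.set_printoptions(precision=4,suppress=True)
for k,(a,b,z) in P.items():
    a=(175+a[0]/3.2,155+a[1]/3.2); b=(225+b[0]/3.4,140+b[1]/3.4)
    p,e=tri([ray(A,*a),ray(B,*b)]); print(k,p,np.round(e,1),onz(A,*a,z)[:2],onz(B,*b,z)[:2])
c=r.get_calibration('wrist'); print(c); V=c['view']; print(-V[:3,:3].T@V[:3,3])
# board corners c2 at z .016 ; tongs, mug, decoys
for q in [(52,210),(187,258),(138,343),(0,290)]: print('board',onz(B,225+q[0]/3.4,140+q[1]/3.4,.016))
for q in [(101,152),(272,289)]: print('decoy',onz(B,225+q[0]/3.4,140+q[1]/3.4,.01))
print('mug',onz(B,304,112,.092))
E
```

```text
green [ 0.4546 -0.265   0.0682] [0.9 0.9] [ 0.4511 -0.2663] [ 0.4551 -0.2645]
glass [ 0.613  -0.1456  0.0791] [0.4 0.4] [ 0.6133 -0.1449] [ 0.6132 -0.1465]
white [0.6216 0.1458 0.0861] [1. 1.] [0.6204 0.1463] [0.6222 0.1449]
terra [0.4301 0.2872 0.0569] [1.8 1.8] [0.4314 0.288 ] [0.4313 0.2816]
cork [ 0.4489 -0.0006  0.1031] [0.7 0.7] [ 0.4491 -0.    ] [ 0.4494 -0.0021]
{'fov_y': 65.70646984690485, 'cx': 276.83841050531106, 'cy': 213.89255944442732, 'view': array([[-0.2808, -0.9598,  0.0021,  0.6748],
       [-0.9122,  0.2676,  0.3104, -0.0388],
       [-0.2984,  0.0853, -0.9506,  0.393 ],
       [ 0.    ,  0.    ,  0.    ,  1.    ]])}
[0.2714 0.6245 0.3843]
board [0.4125 0.0852 0.016 ]
board [0.544 0.02  0.016]
board [ 0.4951 -0.078   0.016 ]
board [ 0.3654 -0.0124  0.016 ]
decoy [0.4608 0.1667 0.01  ]
decoy [ 0.6238 -0.0157  0.01  ]
mug [0.6513 0.4586 0.092 ]
```

```bash
cat >> h.py <<'E'
from scipy.spatial.transform import Rotation as Ro
np.set_printoptions(precision=4,suppress=True)
def goal(*p):
    s=r.get_state(); R=Ro.from_euler('xyz',s['eef_rot'],degrees=True)
    print('t',s['time_s'],'tcp',s['tcp_pos'],'rot',s['eef_rot'],'w',s['gripper_width'],'F',s['contact_force'])
    for q in p: print(q,'-> mm',np.round(R.inv().apply(np.array(q)-s['tcp_pos'])*1e3,1), 'fix rot',np.round((R.inv()*Ro.from_euler('xyz',[180,0,s['eef_rot'][2]],degrees=True)).as_rotvec(),4))
E
python3 -c "
from h import *
goal((.42,0,.25))"
```

```text
t 0.1 tcp [0.1902 0.6472 0.2257] rot [179.9153  -0.0092 -16.3813] w 0.08780480294163856 F [ 0.7314  0.4645 -0.5393]
(0.42, 0, 0.25) -> mm [403.  556.1 -23.4] fix rot [ 0.0015 -0.0002 -0.    ]
```

Call:
{"fn": "carry_out", "kwargs": {
  "deltas": [
    [1, [403, 556, -23], [0, 0, 0]],
    [1, [403, 556, -23], [0, 0, 0]],
    [1, [403, 556, -23], [0, 0, 0]],
    [1, [403, 556, -23], [0, 0, 0]],
    [1, [403, 556, -23], [0, 0, 0]],
    [1, [403, 556, -23], [0, 0, 0]],
    [1, [403, 556, -23], [0, 0, 0]],
    [1, [403, 556, -23], [0, 0, 0]],
    [1, [403, 556, -23], [0, 0, 0]],
    [1, [403, 556, -23], [0, 0, 0]],
    [1, [403, 556, -23], [0, 0, 0]],
    [1, [403, 556, -23], [0, 0, 0]]
  ]
}}

```text
time_s: 1.3
tcp_pos: [0.391, 0.0806, 0.247]
eef_rot: [-179.9, -0.0, -16.3]
contact_force: [1.7, 1.3, 0.0]
gripper_width: 0.0874
gripper_force: 0.0
```

```bash
python3 -c "
from h import *
goal((.42,0,.25)); print(r.get_state()['joints'])"
```

```text
t 1.3 tcp [0.391  0.0806 0.247 ] rot [-179.9432   -0.0292  -16.329 ] w 0.08738289960991993 F [1.6658 1.3478 0.0092]
(0.42, 0, 0.25) -> mm [50.5 69.2 -3.1] fix rot [-0.001  -0.0005  0.    ]
[ 40.3536  -7.7987 -29.2828  -0.0073 -68.4524  33.3201]
```

Call:
{"fn": "carry_out", "kwargs": {
  "deltas": [
    [1, [50, 69, -3], [0, 0, 0]],
    [1, [50, 69, -3], [0, 0, 0]],
    [1, [50, 69, -3], [0, 0, 0]],
    [1, [50, 69, -3], [0, 0, 0]],
    [1, [50, 69, -3], [0, 0, 0]]
  ]
}}

```text
time_s: 1.8
tcp_pos: [0.4193, 0.0026, 0.2494]
eef_rot: [180.0, 0.0, -16.4]
contact_force: [0.7, -0.2, 0.7]
gripper_width: 0.0878
gripper_force: 0.0
```

```bash
python3 - <<'E'
from h import *
goal((.42,0,.25)); snap('wrist','w1'); goal((.42,0,.25))
im=cv2.imread('pics/w1.png'); cv2.imwrite('pics/w1b.png',cv2.resize(im,(800,600)))
E
```

```text
t 1.8 tcp [0.4193 0.0026 0.2494] rot [179.9976   0.0208 -16.3683] w 0.08779060213431104 F [ 0.6512 -0.2458  0.7222]
(0.42, 0, 0.25) -> mm [ 1.4  2.3 -0.6] fix rot [0.     0.0004 0.    ]
t 1.85 tcp [0.4193 0.0029 0.2495] rot [-179.9962    0.012   -16.3115] w 0.08779895152978458 F [ 0.0355 -0.46   -0.1311]
(0.42, 0, 0.25) -> mm [ 1.5  2.6 -0.5] fix rot [-0.0001  0.0002 -0.    ]
```

View pics/w1b.png

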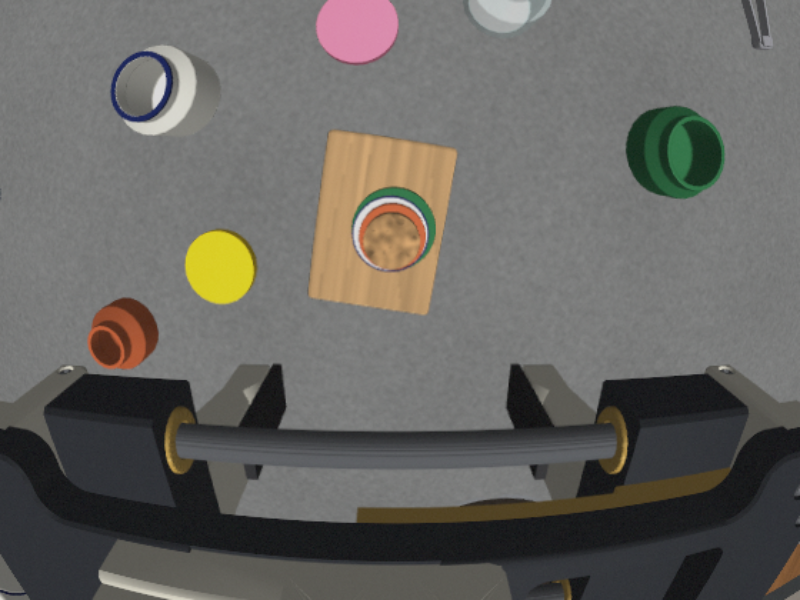

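The wrist view shows the pile top at (393,239) in the 800-px picture, with the green rim at (695,151), the white rim at (142,87), the terracotta rim at (109,347) and the glass jar partly cut off at the top. The pile discs are nearly coaxial. I'll measure them by circle fits on the ray-cast planes.

```bash
cat >> h.py <<'E'
from scipy.optimize import least_squares
def circ(c,pts,z,fish=True,rad=None):
    X=np.array([onz(c,u,v,z,fish)[:2] for u,v in pts])
    f=(lambda q:np.hypot(*(X-q[:2]).T)-(rad or q[2]))
    s=least_squares(f,[*X.mean(0),rad or .03],loss='soft_l1',f_scale=.001); return s.x,float(np.sqrt(np.mean(s.fun**2)))*1e3
def hull(m):
    m=cv2.morphologyEx(m.astype(np.uint8),cv2.MORPH_OPEN,np.ones((3,3)))
    k=max(cv2.findContours(m,cv2.RETR_EXTERNAL,cv2.CHAIN_APPROX_NONE)[0],key=cv2.contourArea); return cv2.convexHull(k)[:,0,:].astype(float)
E
python3 - <<'E'
from h import *
W=np.load('pics/w1.npz'); p=W['p']; d=W['d']; hsv=cv2.cvtColor(p,cv2.COLOR_RGB2HSV)
for n,(u,v) in dict(cork=(393,239),terra=(420,252),terra2=(393,208),white=(356,225),green=(395,190),green2=(430,215),board=(345,160),gp=(672,160),wp=(113,87),wp2=(157,60),tp=(92,350),tp2=(125,350)).items():
    u,v=int(u*.7),int(v*.7); print(n,p[v,u],hsv[v,u],d[v,u])
for n,box in dict(green=(660,105,730,202),white=(105,45,180,128),terra=(84,320,136,372)).items():
    pass
# hand extremes, outer rims
H=dict(green=([(667,151),(724,153),(697,111),(690,198)],.066),white=([(111,88),(174,82),(147,52),(133,122)],.086),terra=([(88,343),(131,350),(108,325),(110,368)],.06),cork=([(361,240),(425,238),(393,211),(393,270)],.104))
for n,(q,z) in H.items(): print(n,circ(W,[(a*.7,b*.7) for a,b in q],z))
E
```

```text
cork [172 134  92] [ 16 119 172] 0.30438796
terra [206 108  70] [  8 168 206] 0.32872728
terra2 [199 103  66] [  8 170 199] 0.3193124
white [218 217 216] [ 15   2 218] 0.34670907
green [ 56 120  76] [ 69 136 120] 0.3594903
green2 [ 57 122  78] [ 70 136 122] 0.36589882
board [194 157 111] [ 17 109 194] 0.3732711
gp [ 51 115  72] [ 70 142 115] 0.32084852
wp [29 40 92] [115 175  92] 0.28205326
wp2 [120 120 122] [120   4 122] 0.32325056
tp [109  58  38] [  8 166 109] 0.3800916
tp2 [94 51 31] [ 10 171  94] 0.38080743
green (array([ 0.4472, -0.2681,  0.0341]), 3.439851190659013)
white (array([0.6181, 0.1434, 0.0282]), 0.691986975908783)
terra (array([0.4276, 0.2814, 0.0242]), 1.6341799149886262)
cork (array([ 0.4488, -0.0037,  0.0206]), 0.6613938737644478)
```

```bash
python3 - <<'E'
from h import *
W=np.load('pics/w1.npz'); p=W['p']; d=W['d']; h=cv2.cvtColor(cv2.GaussianBlur(p,(3,3),0),cv2.COLOR_RGB2HSV).astype(int)
roi=np.zeros(d.shape,bool); roi[125:195,245:308]=True
cork=roi&(abs(h[...,0]-16)<5)&(h[...,1]>95)&(h[...,1]<150)&(d<.312)&(d>0)
terr=roi&(h[...,0]<11)&(h[...,1]>150)
whi=roi&(h[...,1]<50)&(h[...,2]>170); gre=roi&(abs(h[...,0]-70)<12)&(h[...,1]>80)
V=W['view']; 
for n,m,z in (('cork',cork,.104),('terra',terr|cork,.082),('white',whi|terr|cork,.060),('green',gre|whi|terr|cork,.038)):
    print(n,m.sum(),circ(W,hull(m),z))
m=cork; v,u=np.nonzero(m); zz=[]
o,_=ray(W,0,0,True)
for a,b in zip(u,v):
    _,dr=ray(W,a,b,True); zz.append(o[2]+dr[2]*d[b,a]/(V[:3,:3]@dr)[2])
print('cork z',np.median(zz))
E
```

```text
cork 1213 (array([ 0.4494, -0.0025,  0.0188]), 0.18643299399735333)
terra 1520 (array([ 0.4486, -0.0025,  0.0226]), 0.39810715252878814)
white 1802 (array([0.4481, 0.0006, 0.0267]), 0.6258331531026209)
green 2176 (array([0.4448, 0.0019, 0.0284]), 0.665670500274741)
cork z 0.10446435068059245
```

```bash
python3 -c "
from h import *
goal((.4494,-.0025,.13),(.4494,-.0025,.088))"
```

```text
t 1.85 tcp [0.4193 0.0029 0.2495] rot [-179.9962    0.012   -16.3115] w 0.08779895152978458 F [ 0.0355 -0.46   -0.1311]
(0.4494, -0.0025, 0.13) -> mm [ 30.4  -3.2 119.5] fix rot [-0.0001  0.0002 -0.    ]
(0.4494, -0.0025, 0.088) -> mm [ 30.4  -3.2 161.5] fix rot [-0.0001  0.0002 -0.    ]
```

Call:
{"fn": "carry_out", "kwargs": {
  "deltas": [
    [1, [30.4, -3.2, 120], [0, 0, 0]],
    [1, [30.4, -3.2, 120], [0, 0, 0]],
    [1, [30.4, -3.2, 120], [0, 0, 0]],
    [1, [30.4, -3.2, 120], [0, 0, 0]],
    [1, [30.4, -3.2, 120], [0, 0, 0]],
    [0.6, [30.4, -3.2, 120], [0, 0, 0]],
    [0.6, [30.4, -3.2, 120], [0, 0, 0]],
    [0.6, [30.4, -3.2, 120], [0, 0, 0]]
  ]
}}

```text
time_s: 2.65
tcp_pos: [0.4501, -0.0028, 0.1309]
eef_rot: [-179.9, -0.1, -16.4]
contact_force: [0.5, 0.3, 0.7]
gripper_width: 0.0692
gripper_force: 0.0
```

```bash
python3 -c "
from h import *
goal((.4494,-.0025,.088))"
```

```text
t 2.65 tcp [ 0.4501 -0.0028  0.1309] rot [-179.9053   -0.1122  -16.3511] w 0.06920038644016006 F [0.5402 0.3434 0.6523]
(0.4494, -0.0025, 0.088) -> mm [-0.9 -0.  42.9] fix rot [-0.0017 -0.002   0.    ]
```

Call:
{"fn": "carry_out", "kwargs": {
  "deltas": [
    [0.6, [-0.9, 0, 22], [0, 0, 0]],
    [0.6, [-0.9, 0, 43], [0, 0, 0]],
    [0.6, [-0.9, 0, 43], [0, 0, 0]],
    [0.6, [-0.9, 0, 43], [0, 0, 0]],
    [0.5, [-0.9, 0, 43], [0, 0, 0]],
    [0.46, [-0.9, 0, 43], [0, 0, 0]],
    [0.3, [-0.9, 0, 43], [0, 0, 0]],
    [0.3, [-0.9, 0, 43], [0, 0, 0]],
    [0.3, [-0.9, 0, 43], [0, 0, 0]],
    [0.3, [-0.9, 0, 43], [0, 0, 0]],
    [0.3, [-0.9, 0, 43], [0, 0, 0]]
  ],
  "squeeze": 15
}}

```text
time_s: 3.75
tcp_pos: [0.4494, -0.0029, 0.0873]
eef_rot: [-180.0, -0.1, -16.4]
contact_force: [-1.2, -0.7, 6.2]
gripper_width: 0.0374
gripper_force: 15.0
```

Call:
{"fn": "carry_out", "kwargs": {
  "deltas": [
    [0.3, [0, 0, -5], [0, 0, 0]],
    [0.3, [0, 0, -15], [0, 0, 0]],
    [0.3, [0, 0, -50], [0, 0, 0]],
    [0.3, [0, 0, -90], [0, 0, 0]],
    [0.3, [0, 0, -120], [0, 0, 0]],
    [0.3, [0, 0, -120], [0, 0, 0]],
    [0.3, [0, 0, -120], [0, 0, 0]]
  ]
}}

```text
time_s: 4.45
tcp_pos: [0.4489, -0.0028, 0.2076]
eef_rot: [-179.9, -0.1, -16.4]
contact_force: [-0.0, -0.6, -1.5]
gripper_width: 0.0373
gripper_force: 15.0
```

```bash
python3 -c "
from h import *
goal((.5300,-.1230,.2))
snap('wrist','w2')"
```

```text
t 4.45 tcp [ 0.4489 -0.0028  0.2076] rot [-179.9052   -0.0819  -16.385 ] w 0.037323899490243326 F [-0.0083 -0.607  -1.4874]
(0.53, -0.123, 0.2) -> mm [111.7  92.4   7.7] fix rot [-0.0017 -0.0014  0.    ]
```

Call:
{"fn": "carry_out", "kwargs": {
  "deltas": [
    [0.3, [112, 92, 8], [0, 0, 0]],
    [0.3, [112, 92, 8], [0, 0, 0]],
    [0.3, [112, 92, 8], [0, 0, 0]],
    [0.3, [112, 92, 8], [0, 0, 0]],
    [0.3, [112, 92, 8], [0, 0, 0]],
    [0.3, [112, 92, 8], [0, 0, 0]],
    [0.3, [112, 92, 8], [0, 0, 0]]
  ]
}}

```text
time_s: 5.2
tcp_pos: [0.5298, -0.1221, 0.1986]
eef_rot: [-180.0, 0.0, -16.3]
contact_force: [0.3, -0.3, 0.5]
gripper_width: 0.0375
gripper_force: 15.0
```

```bash
python3 - <<'E'
from h import *
goal((.6130,-.1455,.2)); snap('wrist','w3')
im=cv2.imread('pics/w3.png'); cv2.imwrite('pics/w3b.png',cv2.resize(im,(800,600)))
E
```

```text
t 5.2 tcp [ 0.5298 -0.1221  0.1986] rot [-179.9974    0.0149  -16.3086] w 0.03747641561606225 F [ 0.2837 -0.3296  0.466 ]
(0.613, -0.1455, 0.2) -> mm [86.5 -0.9 -1.4] fix rot [-0.      0.0003 -0.    ]
```

View pics/w3b.png

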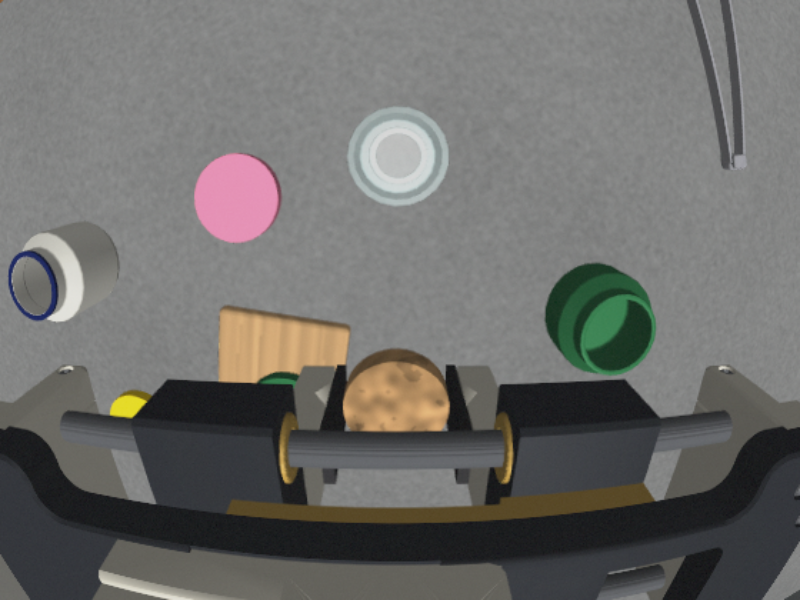

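The wrist view from above shows the glass jar's concentric rings centred at about (398,156), nearly at nadir. The cork is level and centred between the pads, with its top front edge at (396,350).

```bash
python3 - <<'E'
from h import *
W=np.load('pics/w3.npz'); p=W['p']; g=cv2.cvtColor(p,cv2.COLOR_RGB2GRAY)
# radial edges around centre
c0=np.array([278.6,109.2]); 
pol=cv2.warpPolar(cv2.GaussianBlur(g,(3,3),0).astype(np.float32),(90,72),tuple(c0),45,cv2.INTER_LINEAR)
gr=np.gradient(pol,axis=1); print(np.round(gr.mean(0)[::2],1))
for lo,hi in ((24,40),(44,60),(60,78)):
    s=np.sign(gr[:,lo:hi].mean(0)[np.argmax(abs(gr[:,lo:hi].mean(0)))]); k=lo+np.argmax(s*gr[:,lo:hi],axis=1); a=np.arange(72)*5*np.pi/180
    pts=np.c_[c0[0]+k/2*np.cos(a),c0[1]+k/2*np.sin(a)]
    for z in (.08,.066,0.0): print(lo,z,circ(W,pts,z))
V=W['view'];print('cam',-V[:3,:3].T@V[:3,3])
# cork front arc in hand: contour for lid centre in tool frame
h=cv2.cvtColor(p,cv2.COLOR_RGB2HSV).astype(int)
E
```

```text
[ 0.   0.1 -0.1 -0.1 -0.1 -0.2 -0.1  0.1  0.2  0.1  0.1 -0.  -0.  -0.
  0.8  3.4  4.8  2.7  0.  -1.5 -1.4  0.1  0.6 -0.5 -3.3 -7.7 -9.3 -5.9
 -1.7  1.7  4.6  4.6  1.9 -1.4 -5.9 -8.6 -5.2 -1.1  0.   0.1 -0.1 -0.1
 -0.1 -0.   0. ]
24 0.08 (array([ 0.6126, -0.1469,  0.0134]), 0.17919756019875002)
24 0.066 (array([ 0.6127, -0.147 ,  0.0141]), 0.18825112126006016)
24 0.0 (array([ 0.6131, -0.1475,  0.0173]), 0.2309355148439066)
44 0.08 (array([ 0.6124, -0.1464,  0.0219]), 0.19945378457149354)
44 0.066 (array([ 0.6125, -0.1465,  0.023 ]), 0.209530141287168)
44 0.0 (array([ 0.6129, -0.1469,  0.0282]), 0.2570340503078699)
60 0.08 (array([ 0.6124, -0.1468,  0.0297]), 0.15205677400885367)
60 0.066 (array([ 0.6125, -0.1469,  0.0312]), 0.15973885204146998)
60 0.0 (array([ 0.6128, -0.1473,  0.0383]), 0.19595605576188224)
cam [ 0.6109 -0.1449  0.3571]
```

```bash
cat >> h.py <<'E'
def inhand(f,hlo,hhi,slo,rad,tcp,top,box=(230,230,330,300)):
    W=np.load(f'pics/{f}.npz'); h=cv2.cvtColor(cv2.GaussianBlur(W['p'],(3,3),0),cv2.COLOR_RGB2HSV).astype(int)
    m=(h[...,0]>=hlo)&(h[...,0]<=hhi)&(h[...,1]>=slo)&(h[...,2]>60); k=np.zeros(m.shape,bool); k[box[1]:box[3],box[0]:box[2]]=1; m&=k
    H=hull(m); print('mask bbox',H.min(0),H.max(0)); return W,m,H
E
python3 - <<'E'
from h import *
W,m,H=inhand('w3',8,22,60,.019,None,None)
goal((.6126,-.1467,.115),(.6126,-.1467,.0755))
# brightness profile down the middle column
p=W['p']; print([(v,p[v,277].tolist()) for v in range(240,262,2)])
for v in range(245,256): pass
t=np.array([.5298,-.1221,.1986]); R=Ro.from_euler('xyz',[180,0,-16.31],degrees=True)
# predicted top-front/bottom-front edge pixel for a centred lid
for x,z in ((19,-16.7),(19,-4.7)): print(proj(W,t+R.apply(np.array([x,0,z])/1e3),True))
E
```

```text
mask bbox [239. 244.] [314. 299.]
t 5.25 tcp [ 0.5299 -0.122   0.1988] rot [-179.9891   -0.0114  -16.2947] w 0.03737003669933568 F [-0.0108  0.2538  0.3065]
(0.6126, -0.1467, 0.115) -> mm [86.3  0.5 83.9] fix rot [-0.0002 -0.0002  0.    ]
(0.6126, -0.1467, 0.0755) -> mm [ 86.3   0.6 123.4] fix rot [-0.0002 -0.0002  0.    ]
[(240, [134, 136, 133]), (242, [135, 135, 135]), (244, [101, 89, 75]), (246, [93, 75, 52]), (248, [91, 72, 49]), (250, [88, 68, 48]), (252, [87, 70, 48]), (254, [153, 120, 82]), (256, [164, 129, 89]), (258, [175, 137, 93]), (260, [170, 134, 90])]
[278.3974 251.4011]
[278.2801 241.6357]
```

Call:
{"fn": "carry_out", "kwargs": {
  "deltas": [
    [0.3, [86.7, 0.5, 10], [0, 0, 0]],
    [0.3, [86.7, 0.5, 50], [0, 0, 0]],
    [0.3, [86.7, 0.5, 84], [0, 0, 0]],
    [0.3, [86.7, 0.5, 84], [0, 0, 0]],
    [0.3, [86.7, 0.5, 84], [0, 0, 0]],
    [0.3, [86.7, 0.5, 84], [0, 0, 0]],
    [0.3, [86.7, 0.5, 84], [0, 0, 0]]
  ]
}}

```text
time_s: 5.95
tcp_pos: [0.6144, -0.1474, 0.1175]
eef_rot: [-179.9, -0.2, -16.3]
contact_force: [0.4, 0.2, 0.0]
gripper_width: 0.0373
gripper_force: 15.0
```

```bash
python3 - <<'E'
from h import *
goal((.6128,-.1468,.083),(.6128,-.1468,.0755)); snap('side','s3'); snap('scene','c3')
a=cv2.imread('pics/side0.png');
E
```

```text
t 5.95 tcp [ 0.6144 -0.1474  0.1175] rot [-179.9354   -0.2313  -16.3236] w 0.037254373336336195 F [0.3522 0.1532 0.0259]
(0.6128, -0.1468, 0.083) -> mm [-1.8 -0.1 34.5] fix rot [-0.0011 -0.004   0.    ]
(0.6128, -0.1468, 0.0755) -> mm [-1.9 -0.1 42. ] fix rot [-0.0011 -0.004   0.    ]
```

Call:
{"fn": "carry_out", "kwargs": {
  "deltas": [
    [0.3, [-1.6, 0, 15], [0, 0, 0]],
    [0.3, [-1.6, 0, 25], [0, 0, 0]],
    [0.3, [-1.6, 0, 31], [0, 0, 0]],
    [0.3, [-1.6, 0, 34], [0, 0, 0]],
    [0.3, [-1.6, 0, 36], [0, 0, 0]],
    [0.3, [-1.6, 0, 38], [0, 0, 0]],
    [0.3, [-1.6, 0, 39], [0, 0, 0]],
    [0.3, [-1.6, 0, 39], [0, 0, 0]],
    [0.3, [-1.6, 0, 39], [0, 0, 0]]
  ]
}}

```text
time_s: 6.95
tcp_pos: [0.612, -0.1473, 0.0758]
eef_rot: [-180.0, -0.0, -16.4]
contact_force: [-0.8, 0.8, -0.2]
gripper_width: 0.0371
gripper_force: 15.0
```

```bash
python3 - <<'E'
from h import *
goal((.6128,-.1468,.0755))
E
```

```text
t 6.95 tcp [ 0.612  -0.1473  0.0758] rot [-179.9951   -0.0163  -16.3755] w 0.03705554576151041 F [-0.7512  0.8065 -0.2183]
(0.6128, -0.1468, 0.0755) -> mm [ 0.7 -0.7  0.3] fix rot [-0.0001 -0.0003  0.    ]
```

Call:
{"fn": "carry_out", "kwargs": {
  "deltas": [
    [0.3, [0.5, 0, 0.5], [0, 0, 0]],
    [0.3, [0.5, 0, 0.5], [0, 0, 0]]
  ]
}}

```text
time_s: 7.15
tcp_pos: [0.6125, -0.1475, 0.0755]
eef_rot: [-180.0, -0.0, -16.4]
contact_force: [0.5, -0.4, 2.1]
gripper_width: 0.0374
gripper_force: 15.0
```

Call:
{"fn": "carry_out", "kwargs": {
  "deltas": [
    [0.3, [0, 0, 0.5], [0, 0, 0]],
    [0.3, [0, 0, 0.5], [0, 0, 0]]
  ]
}}

```text
time_s: 7.35
tcp_pos: [0.6126, -0.1475, 0.0754]
eef_rot: [-180.0, -0.0, -16.4]
contact_force: [-1.6, 0.1, 5.0]
gripper_width: 0.0371
gripper_force: 15.0
```

Call:
{"fn": "carry_out", "kwargs": {
  "deltas": [
    [0.3, [0, 0, 0.5], [0, 0, 0]],
    [0.3, [0, 0, 0.5], [0, 0, 0]]
  ]
}}

```text
time_s: 7.55
tcp_pos: [0.6127, -0.1475, 0.0754]
eef_rot: [-180.0, -0.1, -16.3]
contact_force: [-1.6, 0.9, 9.0]
gripper_width: 0.0376
gripper_force: 15.0
```

Call:
{"fn": "carry_out", "kwargs": {
  "deltas": [
    [0.3, [0, 0, -0.8], [0, 0, 0]],
    [0.47, [0, 0, -0.8], [0, 0, 0]],
    [0.52, [0, 0, -0.8], [0, 0, 0]],
    [0.6, [0, 0, -0.8], [0, 0, 0]],
    [0.6, [0, 0, -0.8], [0, 0, 0]],
    [0.6, [0, 0, -15], [0, 0, 0]],
    [0.6, [0, 0, -50], [0, 0, 0]],
    [0.7, [0, 0, -100], [0, 0, 0]],
    [0.7, [0, 0, -130], [0, 0, 0]],
    [0.7, [-86, 0, -130], [0, 0, 0]],
    [0.7, [-86, 0, -130], [0, 0, 0]],
    [0.7, [-86, 0, -130], [0, 0, 0]]
  ]
}}

```text
time_s: 8.75
tcp_pos: [0.5262, -0.1226, 0.2061]
eef_rot: [-179.9, -0.1, -16.4]
contact_force: [0.5, -0.5, 1.0]
gripper_width: 0.0611
gripper_force: 0.0
```

```bash
python3 - <<'E'
from h import *
goal((.425,.004,.22)); p,d,c=snap('wrist','w4')
h=cv2.cvtColor(cv2.GaussianBlur(p,(3,3),0),cv2.COLOR_RGB2HSV).astype(int)
m=(abs(h[...,0]-16)<6)&(h[...,1]>80)&(h[...,2]>80); m[:60]=0;m[160:]=0;m[:,:230]=0;m[:,330:]=0
print(m.sum(),circ(c,hull(m),.092)); v,u=np.nonzero(m); print('depth spread',np.percentile(d[m],[5,50,95]))
E
```

```text
t 8.75 tcp [ 0.5262 -0.1226  0.2061] rot [-179.9255   -0.0528  -16.3622] w 0.06107661471908257 F [ 0.5386 -0.547   0.98  ]
(0.425, 0.004, 0.22) -> mm [-132.8  -93.   -13.9] fix rot [-0.0013 -0.0009  0.    ]
1535 (array([ 0.6123, -0.1466,  0.0183]), 0.09667972300663093)
depth spread [0.2527 0.2571 0.2621]
```

Call:
{"fn": "carry_out", "kwargs": {
  "deltas": [
    [0.8, [-140, -90, 0], [0, 0, 0]],
    [0.8, [-140, -90, 0], [0, 0, 0]],
    [0.8, [-140, -90, 0], [0, 0, 0]],
    [0.8, [-140, -90, 0], [0, 0, 0]],
    [0.8, [-140, -90, 0], [0, 0, 0]],
    [0.8, [-140, -90, 0], [0, 0, 0]],
    [0.8, [-140, -90, 0], [0, 0, 0]]
  ]
}}

```text
time_s: 9.5
tcp_pos: [0.4218, 0.0024, 0.2044]
eef_rot: [180.0, -0.0, -16.4]
contact_force: [-0.2, 0.5, -0.6]
gripper_width: 0.0702
gripper_force: 0.0
```

```bash
cat > pile.py <<'E'
from h import *
import sys
n=sys.argv[1]; f=sys.argv[2]
p,d,c=snap('wrist',f); h=cv2.cvtColor(cv2.GaussianBlur(p,(3,3),0),cv2.COLOR_RGB2HSV).astype(int)
q=proj(c,np.array([.449,0,.06]),True).astype(int); print('pile px',q)
roi=np.zeros(d.shape,bool); roi[q[1]-50:q[1]+50,q[0]-50:q[0]+50]=1
z={'terra':.082,'white':.060,'green':.038}[n]
V=c['view'];o=-V[:3,:3].T@V[:3,3]
m={'terra':(h[...,0]<12)&(h[...,1]>140),'white':(h[...,1]<40)&(h[...,2]>165),'green':(abs(h[...,0]-70)<12)&(h[...,1]>80)}[n]&roi&(d>0)
vv,uu=np.nonzero(m); zz=np.full(d.shape,-1.)
for a,b in zip(uu,vv):
    dr=ray(c,a,b,True)[1]; zz[b,a]=o[2]+dr[2]*d[b,a]/(V[:3,:3]@dr)[2]
m&=zz>z-.004
print(n,m.sum(),'top z',np.median(zz[m]),circ(c,hull(m),z))
x=circ(c,hull(m),z)[0]
goal((x[0],x[1],z+.026),(x[0],x[1],z-.0165))
E
python3 pile.py terra w5
```

```text
pile px [271 172]
terra 2138 top z 0.08242781943332433 (array([ 0.4484, -0.0026,  0.0232]), 0.2747605276518862)
t 9.55 tcp [0.4216 0.0022 0.2042] rot [179.9808   0.005  -16.4328] w 0.07010399129516051 F [-0.0207 -0.2079 -0.097 ]
(np.float64(0.44837925906495185), np.float64(-0.0025675369437224965), 0.108) -> mm [27.  -3.  96.2] fix rot [0.0003 0.0001 0.    ]
(np.float64(0.44837925906495185), np.float64(-0.0025675369437224965), 0.0655) -> mm [ 27.   -3.1 138.7] fix rot [0.0003 0.0001 0.    ]
```

Call:
{"fn": "carry_out", "kwargs": {
  "deltas": [
    [0.75, [27, -3, 45], [0, 0, 0]],
    [0.75, [27, -3, 90], [0, 0, 0]],
    [0.75, [27, -3, 100], [0, 0, 0]],
    [0.75, [27, -3, 100], [0, 0, 0]],
    [0.75, [27, -3, 120], [0, 0, 0]],
    [0.75, [27, -3, 138], [0, 0, 0]],
    [0.75, [27, -3, 138], [0, 0, 0]],
    [0.6, [27, -3, 138], [0, 0, 0]],
    [0.57, [27, -3, 138], [0, 0, 0]],
    [0.4, [27, -3, 138], [0, 0, 0]],
    [0.4, [27, -3, 138], [0, 0, 0]],
    [0.4, [27, -3, 138], [0, 0, 0]]
  ],
  "squeeze": 15
}}

```text
time_s: 10.75
tcp_pos: [0.4486, -0.0018, 0.0674]
eef_rot: [-179.9, -0.1, -16.3]
contact_force: [-1.7, 0.6, 8.1]
gripper_width: 0.0474
gripper_force: 15.0
```

Call:
{"fn": "carry_out", "kwargs": {
  "deltas": [
    [0.4, [0, 0, 0], [0, 0, 0]],
    [0.4, [0, 0, 0], [0, 0, 0]]
  ]
}}

```text
time_s: 10.95
tcp_pos: [0.4486, -0.0018, 0.0674]
eef_rot: [-179.9, -0.1, -16.3]
contact_force: [-1.3, 0.0, 7.6]
gripper_width: 0.0476
gripper_force: 15.0
```

Call:
{"fn": "carry_out", "kwargs": {
  "deltas": [
    [0.4, [0, 0, -5], [0, 0, 0]],
    [0.4, [0, 0, -20], [0, 0, 0]],
    [0.4, [0, 0, -60], [0, 0, 0]],
    [0.4, [0, 0, -100], [0, 0, 0]],
    [0.4, [-183, -270, -135], [0, 0, 0]],
    [0.4, [-183, -270, -135], [0, 0, 0]],
    [0.4, [-183, -270, -135], [0, 0, 0]],
    [0.4, [-183, -270, -135], [0, 0, 0]],
    [0.4, [-183, -270, -135], [0, 0, 0]],
    [0.4, [-183, -270, -135], [0, 0, 0]],
    [0.4, [-183, -270, -135], [0, 0, 0]],
    [0.4, [-183, -270, -135], [0, 0, 0]]
  ]
}}

```text
time_s: 12.15
tcp_pos: [0.3473, 0.3118, 0.2019]
eef_rot: [-179.9, -0.0, -16.2]
contact_force: [0.7, -0.3, -0.1]
gripper_width: 0.0473
gripper_force: 15.0
```

Call:
{"fn": "carry_out", "kwargs": {
  "deltas": [
    [0.4, [0, 0, 0], [0, 0, 0]],
    [0.4, [0, 0, 0], [0, 0, 0]]
  ]
}}

```text
time_s: 12.35
tcp_pos: [0.3481, 0.3076, 0.2011]
eef_rot: [180.0, 0.0, -16.4]
contact_force: [0.2, -0.9, -1.1]
gripper_width: 0.0474
gripper_force: 15.0
```

```bash
python3 - <<'E'
from h import *
goal((.43,.285,.1),); snap('wrist','w6'); goal((.43,.285,.1),)
im=cv2.imread('pics/w6.png'); cv2.imwrite('pics/w6b.png',cv2.resize(im,(800,600)))
E
```

```text
t 12.35 tcp [0.3481 0.3076 0.2011] rot [179.9693   0.0125 -16.3987] w 0.04738513542026132 F [ 0.2242 -0.8816 -1.139 ]
(0.43, 0.285, 0.1) -> mm [ 85.   -1.5 101.1] fix rot [0.0005 0.0002 0.    ]
t 12.4 tcp [0.3482 0.3075 0.2011] rot [179.9784   0.0084 -16.4285] w 0.04733025894091592 F [0.3524 0.3862 0.1308]
(0.43, 0.285, 0.1) -> mm [ 84.8  -1.6 101.1] fix rot [0.0004 0.0001 0.    ]
```

View pics/w6b.png

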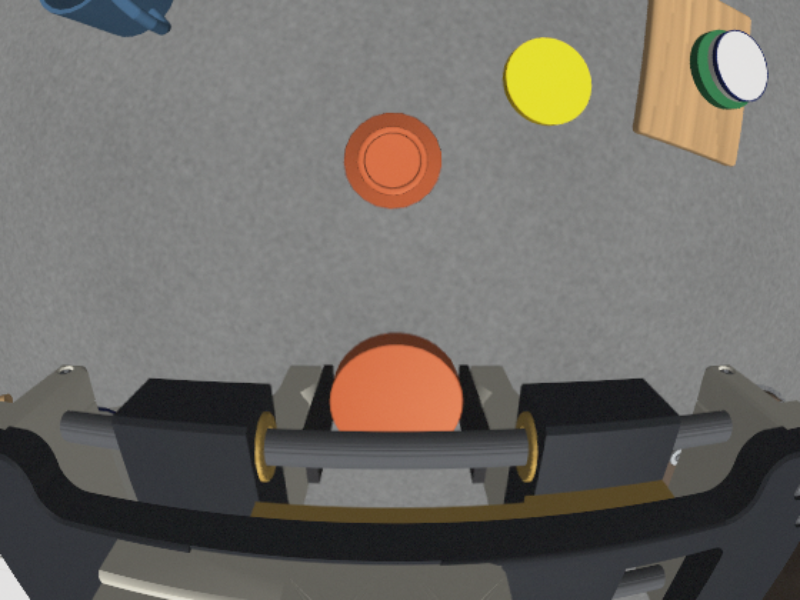

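The terracotta pot is directly below, with concentric rings about (392,160), rim radius about 35 px and mouth about 29 px. The lid is held level, and the rest of the pile is undisturbed.

```bash
cat > pot.py <<'E'
from h import *
import sys
f,cx,cy,z,ro,tz=sys.argv[1],*map(float,sys.argv[2:])
W=np.load(f'pics/{f}.npz'); g=cv2.GaussianBlur(cv2.cvtColor(W['p'],cv2.COLOR_RGB2GRAY),(3,3),0).astype(np.float32)
c0=np.array([cx,cy])*.7; a=np.arange(90)*4*np.pi/180
ctr=onz(W,*c0,z,True)
for it in range(2):
  for R in (ro,ro-.0045):
    # expected edge at metric radius R about ctr; strongest edge within +-2 mm along each ray-cast radius
    rr=np.arange(R-.0025,R+.0025,.0002); pts=[];S=[]
    for t in a:
        q=np.array([proj(W,ctr+np.array([k*np.cos(t),k*np.sin(t),0]),True) for k in rr],np.float32)
        S.append(np.gradient(cv2.remap(g,q[None,:,0],q[None,:,1],cv2.INTER_LINEAR)[0])); pts.append(q)
    S=np.array(S); s=np.sign(S.mean(0)[np.argmax(abs(S.mean(0)))])
    P=[pts[i][np.argmax(abs(S[i]))] for i in range(90)]
    x,e=circ(W,P,z); print(R,x,'rms',e)
    if R!=ro: ctr=np.array([*x[:2],z])
goal((x[0],x[1],tz+.035),(x[0],x[1],tz))
E
python3 pot.py w6 392 160 .06 .0225 .0574
python3 - <<'E'
from h import *
W=np.load('pics/w6.npz'); p=W['p']; print([(v,p[v,277].tolist()) for v in range(228,252,2)])
t=np.array([.3481,.3076,.2011]); R=Ro.from_euler('xyz',[180,0,-16.4],degrees=True)
for x,z in ((24,-14.6),(24,-2.6)): print(proj(W,t+R.apply(np.array([x,0,z])/1e3),True))
E
```

```text
0.0225 [0.429  0.2869 0.0216] rms 0.2710772227307206
0.018 [0.429  0.2873 0.018 ] rms 1.0266226798146616
0.0225 [0.429  0.2869 0.0215] rms 0.4956679116080199
0.018 [0.4291 0.2872 0.0179] rms 0.9758535177490366
t 12.4 tcp [0.3482 0.3075 0.2011] rot [179.9784   0.0084 -16.4285] w 0.04733025894091592 F [0.3524 0.3862 0.1308]
(np.float64(0.42910178129240917), np.float64(0.28721312236296676), 0.09240000000000001) -> mm [ 83.3  -3.5 108.7] fix rot [0.0004 0.0001 0.    ]
(np.float64(0.42910178129240917), np.float64(0.28721312236296676), 0.0574) -> mm [ 83.3  -3.5 143.7] fix rot [0.0004 0.0001 0.    ]
[(228, [133, 133, 132]), (230, [127, 128, 128]), (232, [113, 103, 102]), (234, [87, 47, 30]), (236, [90, 48, 30]), (238, [89, 49, 31]), (240, [94, 51, 33]), (242, [207, 113, 72]), (244, [218, 119, 77]), (246, [219, 120, 78]), (248, [219, 120, 78]), (250, [219, 118, 76])]
[278.3783 240.1213]
[278.2485 231.1031]
```

Call:
{"fn": "carry_out", "kwargs": {
  "deltas": [
    [0.4, [83.6, -3.4, 10], [0, 0, 0]],
    [0.4, [83.6, -3.4, 50], [0, 0, 0]],
    [0.4, [83.6, -3.4, 100], [0, 0, 0]],
    [0.4, [83.6, -3.4, 109], [0, 0, 0]],
    [0.4, [83.6, -3.4, 109], [0, 0, 0]],
    [0.4, [83.6, -3.4, 109], [0, 0, 0]],
    [0.4, [83.6, -3.4, 109], [0, 0, 0]]
  ]
}}

```text
time_s: 13.1
tcp_pos: [0.4301, 0.2888, 0.0938]
eef_rot: [-179.9, -0.1, -16.4]
contact_force: [0.1, 0.6, -0.3]
gripper_width: 0.0476
gripper_force: 15.0
```

```bash
python3 - <<'E'
from h import *
goal((.4293,.287,.0574))
E
```

```text
t 13.1 tcp [0.4301 0.2888 0.0938] rot [-179.8522   -0.0684  -16.3773] w 0.047600909238528076 F [ 0.0634  0.5987 -0.2887]
(0.4293, 0.287, 0.0574) -> mm [-0.3  2.1 36.4] fix rot [-0.0026 -0.0012  0.    ]
```

Call:
{"fn": "carry_out", "kwargs": {
  "deltas": [
    [0.4, [0, 1, 10], [0, 0, 0]],
    [0.4, [0, 1, 15], [0, 0, 0]],
    [0.4, [0, 1, 15], [0, 0, 0]],
    [0.4, [0, 1, 15], [0, 0, 0]]
  ]
}}

```text
time_s: 13.5
tcp_pos: [0.429, 0.2873, 0.0772]
eef_rot: [180.0, -0.0, -16.4]
contact_force: [-0.3, -0.3, -0.4]
gripper_width: 0.0477
gripper_force: 15.0
```

```bash
python3 - <<'E'
from h import *
goal((.4293,.287,.0574))
E
```

```text
t 13.5 tcp [0.429  0.2873 0.0772] rot [179.9918  -0.0004 -16.3599] w 0.04769321606266486 F [-0.3399 -0.2991 -0.3868]
(0.4293, 0.287, 0.0574) -> mm [ 0.4  0.2 19.8] fix rot [ 0.0001 -0.     -0.    ]
```

Call:
{"fn": "carry_out", "kwargs": {
  "deltas": [
    [0.4, [0.4, 0.2, 8], [0, 0, 0]],
    [0.4, [0.4, 0.2, 13], [0, 0, 0]],
    [0.4, [0.4, 0.2, 16], [0, 0, 0]],
    [0.4, [0.4, 0.2, 18], [0, 0, 0]],
    [0.4, [0.4, 0.2, 19], [0, 0, 0]],
    [0.4, [0.4, 0.2, 19.5], [0, 0, 0]],
    [0.4, [0.4, 0.2, 19.5], [0, 0, 0]]
  ]
}}

```text
time_s: 14.2
tcp_pos: [0.4294, 0.287, 0.0577]
eef_rot: [-180.0, -0.0, -16.4]
contact_force: [0.9, -0.1, -1.1]
gripper_width: 0.0473
gripper_force: 15.0
```

Call:
{"fn": "carry_out", "kwargs": {
  "deltas": [
    [0.4, [0, 0, 0.5], [0, 0, 0]],
    [0.4, [0, 0, 0.5], [0, 0, 0]]
  ]
}}

```text
time_s: 14.4
tcp_pos: [0.4295, 0.2871, 0.0575]
eef_rot: [-180.0, -0.0, -16.4]
contact_force: [-0.8, -0.8, 3.6]
gripper_width: 0.0473
gripper_force: 15.0
```

Call:
{"fn": "carry_out", "kwargs": {
  "deltas": [
    [0.4, [0, 0, 0.5], [0, 0, 0]],
    [0.4, [0, 0, 0.5], [0, 0, 0]]
  ]
}}

```text
time_s: 14.6
tcp_pos: [0.4296, 0.2871, 0.0575]
eef_rot: [-180.0, -0.0, -16.4]
contact_force: [-2.9, -1.4, 8.3]
gripper_width: 0.0473
gripper_force: 15.0
```

Contact came at 57.5 mm, which is home. Release, rise and return to the pile.

Call:
{"fn": "carry_out", "kwargs": {
  "deltas": [
    [0.4, [0, 0, -0.8], [0, 0, 0]],
    [0.58, [0, 0, -0.8], [0, 0, 0]],
    [0.65, [0, 0, -0.8], [0, 0, 0]],
    [0.72, [0, 0, -0.8], [0, 0, 0]],
    [0.72, [0, 0, -0.8], [0, 0, 0]],
    [0.72, [0, 0, -15], [0, 0, 0]],
    [0.72, [0, 0, -50], [0, 0, 0]],
    [0.9, [0, 0, -100], [0, 0, 0]],
    [0.9, [-60, 0, -140], [0, 0, 0]],
    [0.9, [-60, 0, -140], [0, 0, 0]],
    [0.9, [-60, 0, -140], [0, 0, 0]],
    [0.9, [-60, 0, -140], [0, 0, 0]]
  ]
}}

```text
time_s: 15.8
tcp_pos: [0.3715, 0.3041, 0.1968]
eef_rot: [-179.9, -0.0, -16.3]
contact_force: [-0.7, 0.1, -0.4]
gripper_width: 0.0787
gripper_force: 0.0
```

```bash
python3 - <<'E'
from h import *
goal((.42,0.004,.2)); p,d,c=snap('wrist','w7')
h=cv2.cvtColor(cv2.GaussianBlur(p,(3,3),0),cv2.COLOR_RGB2HSV).astype(int)
V=c['view'];o=-V[:3,:3].T@V[:3,3]; q=proj(c,np.array([.429,.287,.072]),True).astype(int); print(q)
m=(h[...,0]<12)&(h[...,1]>140)&(d>0); k=np.zeros(m.shape,bool);k[q[1]-60:q[1]+60,q[0]-60:q[0]+60]=1;m&=k
zz=np.full(d.shape,-1.)
for b,a in zip(*np.nonzero(m)):
    dr=ray(c,a,b,True)[1]; zz[b,a]=o[2]+dr[2]*d[b,a]/(V[:3,:3]@dr)[2]
m&=zz>.066; print(m.sum(),np.percentile(zz[m],[5,50,95]),circ(c,hull(m),.072))
E
```

```text
t 15.8 tcp [0.3715 0.3041 0.1968] rot [-179.9443   -0.0026  -16.3091] w 0.07867968341796534 F [-0.6964  0.057  -0.4287]
(0.42, 0.004, 0.2) -> mm [130.8 274.4  -3.4] fix rot [-0.001 -0.     0.   ]
[278 139]
2339 [0.0712 0.0724 0.0736] (array([0.4293, 0.2876, 0.0238]), 0.16985324693755405)
```

Terracotta lid is flat, with its top at 72.4 mm. Now the white lid.

Call:
{"fn": "carry_out", "kwargs": {
  "deltas": [
    [0.9, [131, 274, -3], [0, 0, 0]],
    [0.9, [131, 274, -3], [0, 0, 0]],
    [0.9, [131, 274, -3], [0, 0, 0]],
    [0.9, [131, 274, -3], [0, 0, 0]],
    [0.9, [131, 274, -3], [0, 0, 0]],
    [0.9, [131, 274, -3], [0, 0, 0]],
    [0.9, [131, 274, -3], [0, 0, 0]],
    [0.9, [131, 274, -3], [0, 0, 0]],
    [0.9, [131, 274, -3], [0, 0, 0]],
    [0.9, [131, 274, -3], [0, 0, 0]]
  ]
}}

```text
time_s: 16.85
tcp_pos: [0.4202, 0.0049, 0.1993]
eef_rot: [180.0, 0.0, -16.3]
contact_force: [-0.4, -0.3, 0.4]
gripper_width: 0.079
gripper_force: 0.0
```

```bash
python3 pile.py white w8
```

```text
pile px [273 170]
white 2743 top z 0.06037947413494199 (array([ 0.4473, -0.0004,  0.0278]), 0.11880381102040131)
t 16.9 tcp [0.4202 0.0051 0.1994] rot [179.9816   0.023  -16.2628] w 0.07897255258909035 F [0.6504 0.3246 0.2538]
(np.float64(0.4472665983870948), np.float64(-0.0004452490030698239), 0.086) -> mm [ 27.5  -2.3 113.4] fix rot [0.0003 0.0004 0.    ]
(np.float64(0.4472665983870948), np.float64(-0.0004452490030698239), 0.0435) -> mm [ 27.6  -2.3 155.9] fix rot [0.0003 0.0004 0.    ]
```

Call:
{"fn": "carry_out", "kwargs": {
  "deltas": [
    [0.85, [27.5, -2.3, 50], [0, 0, 0]],
    [0.85, [27.5, -2.3, 100], [0, 0, 0]],
    [0.85, [27.5, -2.3, 118], [0, 0, 0]],
    [0.85, [27.5, -2.3, 118], [0, 0, 0]],
    [0.85, [27.5, -2.3, 135], [0, 0, 0]],
    [0.85, [27.5, -2.3, 155], [0, 0, 0]],
    [0.85, [27.5, -2.3, 155], [0, 0, 0]],
    [0.85, [27.5, -2.3, 155], [0, 0, 0]],
    [0.7, [27.5, -2.3, 155], [0, 0, 0]],
    [0.67, [27.5, -2.3, 155], [0, 0, 0]],
    [0.55, [27.5, -2.3, 155], [0, 0, 0]],
    [0.55, [27.5, -2.3, 155], [0, 0, 0]]
  ],
  "squeeze": 18
}}

```text
time_s: 18.1
tcp_pos: [0.4479, -0.0012, 0.0455]
eef_rot: [-179.9, -0.1, -16.4]
contact_force: [-2.0, 1.3, 7.6]
gripper_width: 0.0572
gripper_force: 18.0
```

Call:
{"fn": "carry_out", "kwargs": {
  "deltas": [
    [0.55, [0, 0, 0], [0, 0, 0]],
    [0.55, [0, 0, 0], [0, 0, 0]]
  ]
}}

```text
time_s: 18.3
tcp_pos: [0.4478, -0.0013, 0.0455]
eef_rot: [-180.0, -0.1, -16.4]
contact_force: [-1.2, 1.3, 8.1]
gripper_width: 0.0573
gripper_force: 18.0
```

```bash
python3 - <<'E'
from h import *
goal((.45,0,.2),(.540,.168,.21))
E
```

```text
t 18.3 tcp [ 0.4478 -0.0013  0.0455] rot [-179.9525   -0.0641  -16.3621] w 0.05730805898004881 F [-1.2487  1.3238  8.0569]
(0.45, 0, 0.2) -> mm [   1.9   -1.9 -154.5] fix rot [-0.0008 -0.0011  0.    ]
(0.54, 0.168, 0.21) -> mm [  40.9 -188.5 -164.3] fix rot [-0.0008 -0.0011  0.    ]
```

Call:
{"fn": "carry_out", "kwargs": {
  "deltas": [
    [0.55, [0, 0, -5], [0, 0, 0]],
    [0.55, [0, 0, -20], [0, 0, 0]],
    [0.55, [0, 0, -60], [0, 0, 0]],
    [0.55, [0, 0, -105], [0, 0, 0]],
    [0.55, [0, 0, -150], [0, 0, 0]],
    [0.55, [41, -188, -168], [0, 0, 0]],
    [0.55, [41, -188, -168], [0, 0, 0]],
    [0.55, [41, -188, -168], [0, 0, 0]],
    [0.55, [41, -188, -168], [0, 0, 0]],
    [0.55, [41, -188, -168], [0, 0, 0]],
    [0.55, [41, -188, -168], [0, 0, 0]],
    [0.55, [41, -188, -168], [0, 0, 0]]
  ]
}}

```text
time_s: 19.5
tcp_pos: [0.539, 0.1667, 0.2125]
eef_rot: [180.0, 0.0, -16.4]
contact_force: [-0.3, -1.1, -0.7]
gripper_width: 0.0576
gripper_force: 18.0
```

```bash
python3 - <<'E'
from h import *
goal((.62,.145,.1),); snap('wrist','w9'); goal((.62,.145,.1),)
im=cv2.imread('pics/w9.png'); cv2.imwrite('pics/w9b.png',cv2.resize(im,(800,600)))
E
```

```text
t 19.5 tcp [0.539  0.1667 0.2125] rot [179.9607   0.0408 -16.39  ] w 0.057573353657629535 F [-0.2707 -1.1303 -0.7001]
(0.62, 0.145, 0.1) -> mm [ 83.9  -2.2 112.4] fix rot [0.0007 0.0007 0.    ]
t 19.55 tcp [0.539  0.1664 0.2127] rot [179.9827   0.021  -16.4136] w 0.05744082802788958 F [ 0.8672 -0.5541 -0.5984]
(0.62, 0.145, 0.1) -> mm [ 83.8  -2.4 112.6] fix rot [0.0003 0.0004 0.    ]
```

View pics/w9b.png

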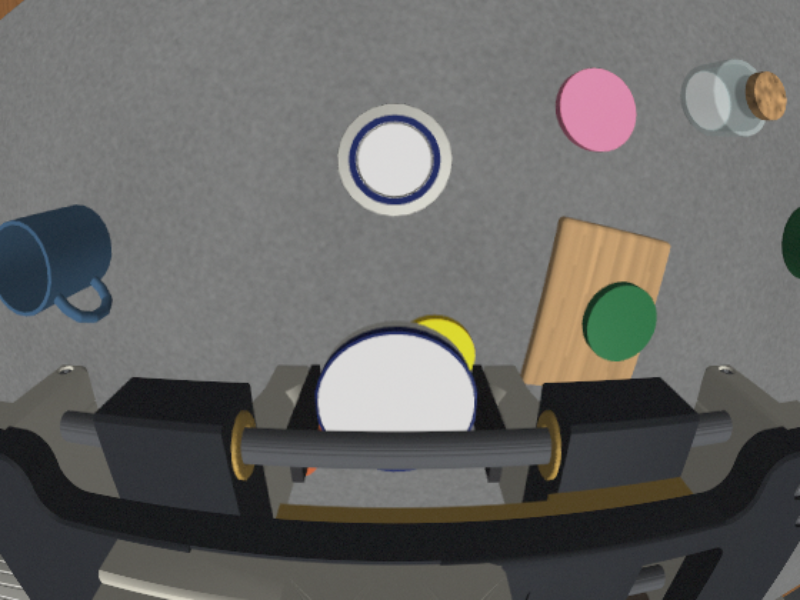

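The white canister mouth is ringed by navy at about (395,159), outer radius about 46 px. The lid is held level, and the cork sits on the jar at the right.

```bash
python3 pot.py w9 395 159 .086 .0275 .0835
```

```text
0.0275 [0.62   0.1444 0.0276] rms 0.23783844642550883
0.023 [0.6205 0.1444 0.0226] rms 0.3622676330222524
0.0275 [0.62   0.1445 0.0277] rms 0.20250428875649704
0.023 [0.6204 0.1445 0.0226] rms 0.3700774122881302
t 19.55 tcp [0.539  0.1664 0.2127] rot [179.9827   0.021  -16.4136] w 0.05744082802788958 F [ 0.8672 -0.5541 -0.5984]
(np.float64(0.6203595182506917), np.float64(0.14445063771421204), 0.11850000000000001) -> mm [84.3 -1.9 94.1] fix rot [0.0003 0.0004 0.    ]
(np.float64(0.6203595182506917), np.float64(0.14445063771421204), 0.0835) -> mm [ 84.3  -2.  129.1] fix rot [0.0003 0.0004 0.    ]
```

Call:
{"fn": "carry_out", "kwargs": {
  "deltas": [
    [0.55, [84.3, -2, 10], [0, 0, 0]],
    [0.55, [84.3, -2, 50], [0, 0, 0]],
    [0.55, [84.3, -2, 90], [0, 0, 0]],
    [0.55, [84.3, -2, 104], [0, 0, 0]],
    [0.55, [84.3, -2, 109], [0, 0, 0]],
    [0.55, [84.3, -2, 109], [0, 0, 0]],
    [0.55, [84.3, -2, 109], [0, 0, 0]],
    [0.55, [84.3, -2, 109], [0, 0, 0]]
  ]
}}

```text
time_s: 20.35
tcp_pos: [0.6218, 0.1462, 0.1061]
eef_rot: [-179.9, -0.2, -16.3]
contact_force: [0.3, 1.1, -1.1]
gripper_width: 0.057
gripper_force: 18.0
```

```bash
python3 - <<'E'
from h import *
goal((.6203,.1445,.0835))
E
```

```text
t 20.35 tcp [0.6218 0.1462 0.1061] rot [-179.8612   -0.1551  -16.3286] w 0.05700010060021438 F [ 0.3074  1.0658 -1.1444]
(0.6203, 0.1445, 0.0835) -> mm [-1.   2.1 22.6] fix rot [-0.0024 -0.0027  0.    ]
```

Call:
{"fn": "carry_out", "kwargs": {
  "deltas": [
    [0.55, [-0.5, 1, 4], [0, 0, 0]],
    [0.55, [-0.5, 1, 4], [0, 0, 0]],
    [0.55, [-0.5, 1, 4], [0, 0, 0]]
  ]
}}

```text
time_s: 20.65
tcp_pos: [0.6202, 0.1446, 0.0999]
eef_rot: [-180.0, -0.0, -16.4]
contact_force: [-0.3, 0.3, 0.6]
gripper_width: 0.0576
gripper_force: 18.0
```

```bash
python3 - <<'E'
from h import *
goal((.6203,.1445,.0835))
E
```

```text
t 20.65 tcp [0.6202 0.1446 0.0999] rot [-179.9942   -0.0089  -16.3673] w 0.05763522315275381 F [-0.3455  0.278   0.5525]
(0.6203, 0.1445, 0.0835) -> mm [ 0.1  0.1 16.4] fix rot [-0.0001 -0.0002  0.    ]
```

Call:
{"fn": "carry_out", "kwargs": {
  "deltas": [
    [0.55, [0, 0, 6], [0, 0, 0]],
    [0.55, [0, 0, 10], [0, 0, 0]],
    [0.55, [0, 0, 13], [0, 0, 0]],
    [0.55, [0, 0, 15], [0, 0, 0]],
    [0.55, [0, 0, 16], [0, 0, 0]],
    [0.55, [0, 0, 16], [0, 0, 0]]
  ]
}}

```text
time_s: 21.25
tcp_pos: [0.6204, 0.1447, 0.0837]
eef_rot: [-180.0, -0.0, -16.4]
contact_force: [0.3, -0.0, 0.0]
gripper_width: 0.0572
gripper_force: 18.0
```

Call:
{"fn": "carry_out", "kwargs": {
  "deltas": [
    [0.55, [0, 0, 0.5], [0, 0, 0]],
    [0.55, [0, 0, 0.5], [0, 0, 0]]
  ]
}}

```text
time_s: 21.45
tcp_pos: [0.6205, 0.1447, 0.0836]
eef_rot: [-180.0, -0.0, -16.4]
contact_force: [-1.5, 0.0, 3.9]
gripper_width: 0.0574
gripper_force: 18.0
```

Call:
{"fn": "carry_out", "kwargs": {
  "deltas": [
    [0.55, [0, 0, 0.5], [0, 0, 0]],
    [0.55, [0, 0, 0.5], [0, 0, 0]]
  ]
}}

```text
time_s: 21.65
tcp_pos: [0.6205, 0.1447, 0.0836]
eef_rot: [-180.0, -0.0, -16.4]
contact_force: [-3.4, -0.3, 7.4]
gripper_width: 0.0574
gripper_force: 18.0
```

Call:
{"fn": "carry_out", "kwargs": {
  "deltas": [
    [0.55, [0, 0, -0.7], [0, 0, 0]],
    [0.68, [0, 0, -0.7], [0, 0, 0]],
    [0.75, [0, 0, -0.7], [0, 0, 0]],
    [0.85, [0, 0, -0.7], [0, 0, 0]],
    [0.85, [0, 0, -0.7], [0, 0, 0]],
    [0.85, [0, 0, -15], [0, 0, 0]],
    [0.85, [0, 0, -50], [0, 0, 0]],
    [1, [0, 0, -90], [0, 0, 0]],
    [1, [-60, 0, -120], [0, 0, 0]],
    [1, [-60, 0, -120], [0, 0, 0]],
    [1, [-60, 0, -120], [0, 0, 0]],
    [1, [-60, 0, -120], [0, 0, 0]]
  ]
}}

```text
time_s: 22.85
tcp_pos: [0.5627, 0.1618, 0.2034]
eef_rot: [-179.9, -0.0, -16.3]
contact_force: [0.3, -0.2, -0.0]
gripper_width: 0.0878
gripper_force: 0.0
```

```bash
python3 - <<'E'
from h import *
goal((.42,0.004,.2)); p,d,c=snap('wrist','w10')
h=cv2.cvtColor(cv2.GaussianBlur(p,(3,3),0),cv2.COLOR_RGB2HSV).astype(int)
V=c['view'];o=-V[:3,:3].T@V[:3,3]; q=proj(c,np.array([.6204,.1445,.098]),True).astype(int); print(q)
m=(h[...,1]<40)&(h[...,2]>165)&(d>0); k=np.zeros(m.shape,bool);k[max(0,q[1]-60):q[1]+60,q[0]-60:q[0]+60]=1;m&=k
zz=np.full(d.shape,-1.)
for b,a in zip(*np.nonzero(m)):
    dr=ray(c,a,b,True)[1]; zz[b,a]=o[2]+dr[2]*d[b,a]/(V[:3,:3]@dr)[2]
m&=zz>.09; print(m.sum(),np.percentile(zz[m],[5,50,95]),circ(c,hull(m),.098))
E
```

```text
t 22.85 tcp [0.5627 0.1618 0.2034] rot [-179.9494   -0.0428  -16.3235] w 0.08781037894216633 F [ 0.3241 -0.1723 -0.0018]
(0.42, 0.004, 0.2) -> mm [-92.6 191.5   3.1] fix rot [-0.0009 -0.0007  0.    ]
[278 140]
3689 [0.0973 0.0984 0.0996] (array([0.6199, 0.1456, 0.0279]), 0.10572636582662703)
```

White lid is home and flat. Last is the green lid.

Call:
{"fn": "carry_out", "kwargs": {
  "deltas": [
    [1, [-93, 191, 3], [0, 0, 0]],
    [1, [-93, 191, 3], [0, 0, 0]],
    [1, [-93, 191, 3], [0, 0, 0]],
    [1, [-93, 191, 3], [0, 0, 0]],
    [1, [-93, 191, 3], [0, 0, 0]],
    [1, [-93, 191, 3], [0, 0, 0]],
    [1, [-93, 191, 3], [0, 0, 0]],
    [1, [-93, 191, 3], [0, 0, 0]]
  ]
}}

```text
time_s: 23.7
tcp_pos: [0.4207, 0.0051, 0.1994]
eef_rot: [180.0, 0.0, -16.4]
contact_force: [-0.5, 0.5, -0.9]
gripper_width: 0.088
gripper_force: 0.0
```

```bash
python3 pile.py green w11
```

```text
pile px [274 171]
green 3387 top z 0.038393559171649216 (array([ 0.4472, -0.0029,  0.033 ]), 0.13734144011379532)
t 23.75 tcp [0.4205 0.0052 0.1993] rot [179.9589   0.0363 -16.3536] w 0.08750884083593266 F [-0.3661 -0.3144  0.5407]
(np.float64(0.4471894260714765), np.float64(-0.0028705735010628045), 0.064) -> mm [ 27.9   0.1 135.3] fix rot [0.0007 0.0006 0.    ]
(np.float64(0.4471894260714765), np.float64(-0.0028705735010628045), 0.0215) -> mm [ 28.    0.1 177.8] fix rot [0.0007 0.0006 0.    ]
```

Call:
{"fn": "carry_out", "kwargs": {
  "deltas": [
    [1, [28, 0, 50], [0, 0, 0]],
    [1, [28, 0, 100], [0, 0, 0]],
    [1, [28, 0, 138], [0, 0, 0]],
    [1, [28, 0, 138], [0, 0, 0]],
    [1, [28, 0, 155], [0, 0, 0]],
    [1, [28, 0, 172], [0, 0, 0]],
    [1, [28, 0, 177], [0, 0, 0]],
    [1, [28, 0, 177], [0, 0, 0]],
    [0.84, [28, 0, 177], [0, 0, 0]],
    [0.79, [28, 0, 177], [0, 0, 0]],
    [0.65, [28, 0, 177], [0, 0, 0]],
    [0.65, [28, 0, 177], [0, 0, 0]]
  ],
  "squeeze": 22
}}

```text
time_s: 24.95
tcp_pos: [0.447, -0.0032, 0.0234]
eef_rot: [-180.0, -0.1, -16.4]
contact_force: [-1.4, 0.9, 7.4]
gripper_width: 0.0674
gripper_force: 22.0
```

Call:
{"fn": "carry_out", "kwargs": {
  "deltas": [
    [0.65, [0, 0, 0], [0, 0, 0]],
    [0.65, [0, 0, 0], [0, 0, 0]]
  ]
}}

```text
time_s: 25.15
tcp_pos: [0.447, -0.0032, 0.0234]
eef_rot: [-180.0, -0.1, -16.4]
contact_force: [-2.1, 1.3, 6.9]
gripper_width: 0.0671
gripper_force: 22.0
```

```bash
python3 - <<'E'
from h import *
goal((.373,-.242,.19))
E
```

```text
t 25.15 tcp [ 0.447  -0.0032  0.0234] rot [-179.9585   -0.0594  -16.3614] w 0.06713569133805966 F [-2.0998  1.3027  6.8992]
(0.373, -0.242, 0.19) -> mm [  -3.6  249.9 -166.8] fix rot [-0.0007 -0.001   0.    ]
```

Call:
{"fn": "carry_out", "kwargs": {
  "deltas": [
    [0.65, [0, 0, -5], [0, 0, 0]],
    [0.65, [0, 0, -20], [0, 0, 0]],
    [0.65, [0, 0, -60], [0, 0, 0]],
    [0.65, [0, 0, -105], [0, 0, 0]],
    [0.65, [0, 0, -150], [0, 0, 0]],
    [0.65, [0, 250, -170], [0, 0, 0]],
    [0.65, [0, 250, -170], [0, 0, 0]],
    [0.65, [0, 250, -170], [0, 0, 0]],
    [0.65, [0, 250, -170], [0, 0, 0]],
    [0.65, [0, 250, -170], [0, 0, 0]],
    [0.65, [0, 250, -170], [0, 0, 0]],
    [0.65, [0, 250, -170], [0, 0, 0]]
  ]
}}

```text
time_s: 26.35
tcp_pos: [0.3749, -0.2444, 0.1926]
eef_rot: [-180.0, 0.0, -16.6]
contact_force: [0.8, 1.8, -1.5]
gripper_width: 0.0672
gripper_force: 22.0
```

Call:
{"fn": "carry_out", "kwargs": {
  "deltas": [
    [0.65, [0, 0, 0], [0, 0, 0]],
    [0.65, [0, 0, 0], [0, 0, 0]]
  ]
}}

```text
time_s: 26.55
tcp_pos: [0.3764, -0.2421, 0.1926]
eef_rot: [-180.0, 0.0, -16.3]
contact_force: [-0.6, 0.5, -0.9]
gripper_width: 0.0674
gripper_force: 22.0
```

```bash
python3 - <<'E'
from h import *
snap('wrist','w12')
im=cv2.imread('pics/w12.png'); cv2.imwrite('pics/w12b.png',cv2.resize(im,(800,600)))
E
```

```text
(no output)
```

View pics/w12b.png

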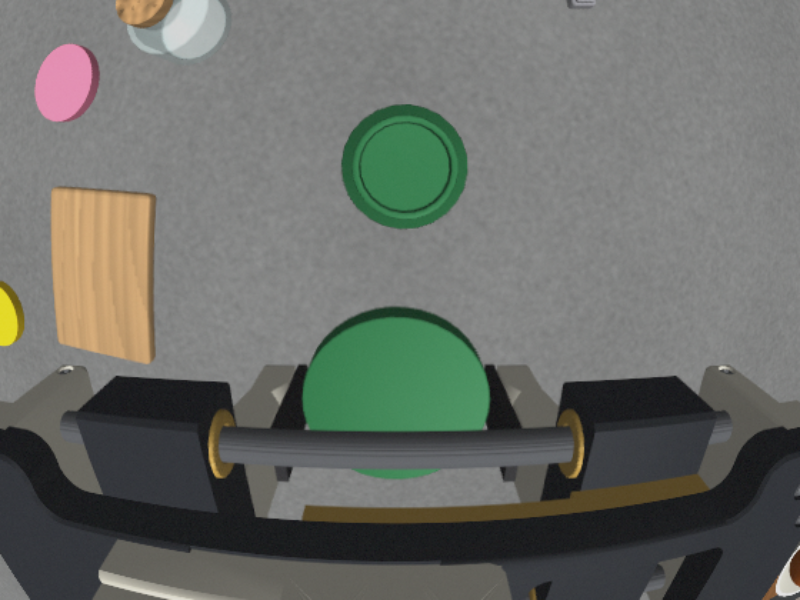

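The green pot is below at (404,166), with a rim radius of about 54 px and the mouth at about 46 px. The green lid is held level.

```bash
python3 pot.py w12 404 166 .066 .0325 .0634
```

```text
0.0325 [ 0.4517 -0.269   0.0314] rms 0.6945029776591495
0.028 [ 0.4517 -0.2681  0.0275] rms 0.770459854900852
0.0325 [ 0.452  -0.2681  0.0308] rms 0.7897102190426641
0.028 [ 0.4518 -0.2682  0.0276] rms 1.0051106054095824
t 26.6 tcp [ 0.3765 -0.2421  0.1926] rot [-179.994     0.0054  -16.2402] w 0.06716076465699711 F [ 0.4436  0.0509 -0.785 ]
(np.float64(0.45177080658787044), np.float64(-0.26820312447491473), 0.0984) -> mm [79.6  4.  94.2] fix rot [-0.0001  0.0001 -0.    ]
(np.float64(0.45177080658787044), np.float64(-0.26820312447491473), 0.0634) -> mm [ 79.6   4.  129.2] fix rot [-0.0001  0.0001 -0.    ]
```

```bash
python3 - <<'E'
from h import *
W=np.load('pics/w12.npz'); p=cv2.GaussianBlur(W['p'],(3,3),0); h=cv2.cvtColor(p,cv2.COLOR_RGB2HSV).astype(int)
m=(abs(h[...,0]-70)<15)&(h[...,1]>70); m[:60]=0; m[175:]=0; print('body',circ(W,hull(m),.04))
b=m&(h[...,2]>118); print('neck rim bright',circ(W,hull(b),.066), hull(b).min(0)/.7,hull(b).max(0)/.7)
print(h[116,235:335,2].tolist())
for c in ((405,167),(404,166)): print(onz(W,c[0]*.7,c[1]*.7,.066,True))
E
```

```text
body (array([ 0.4513, -0.2692,  0.0416]), 0.10503824124082328)
neck rim bright (array([ 0.4517, -0.269 ,  0.026 ]), 0.08246548176396314) [362.8571 124.2857] [445.7143 208.5714]
[130, 130, 128, 116, 98, 91, 91, 90, 91, 91, 91, 97, 110, 122, 128, 116, 94, 96, 118, 128, 128, 127, 128, 128, 128, 128, 129, 129, 128, 129, 130, 130, 129, 129, 129, 129, 129, 129, 129, 130, 129, 128, 128, 129, 129, 129, 128, 129, 129, 129, 129, 129, 129, 129, 130, 130, 130, 130, 130, 130, 130, 130, 129, 129, 129, 129, 129, 130, 130, 130, 129, 130, 130, 130, 129, 129, 130, 130, 116, 83, 72, 97, 120, 126, 124, 115, 106, 104, 103, 103, 105, 112, 123, 130, 131, 130, 129, 129, 131, 132]
[ 0.4511 -0.2692  0.066 ]
[ 0.4519 -0.2688  0.066 ]
```

Call:
{"fn": "carry_out", "kwargs": {
  "deltas": [
    [0.65, [79.6, 4.6, 10], [0, 0, 0]],
    [0.65, [79.6, 4.6, 50], [0, 0, 0]],
    [0.65, [79.6, 4.6, 90], [0, 0, 0]],
    [0.65, [79.6, 4.6, 108], [0, 0, 0]],
    [0.65, [79.6, 4.6, 112], [0, 0, 0]],
    [0.65, [79.6, 4.6, 112], [0, 0, 0]],
    [0.65, [79.6, 4.6, 112], [0, 0, 0]],
    [0.65, [79.6, 4.6, 112], [0, 0, 0]],
    [0.65, [79.6, 4.6, 112], [0, 0, 0]],
    [0.65, [79.6, 4.6, 112], [0, 0, 0]]
  ]
}}

```text
time_s: 27.6
tcp_pos: [0.4515, -0.2702, 0.0815]
eef_rot: [-180.0, -0.1, -16.4]
contact_force: [0.1, 0.1, -0.8]
gripper_width: 0.0676
gripper_force: 22.0
```

```bash
python3 - <<'E'
from h import *
goal((.4516,-.2688,.0634))
E
```

```text
t 27.6 tcp [ 0.4515 -0.2702  0.0815] rot [-179.9917   -0.0933  -16.3754] w 0.0676279439608063 F [ 0.1129  0.059  -0.7529]
(0.4516, -0.2688, 0.0634) -> mm [-0.3 -1.4 18.1] fix rot [-0.0001 -0.0016  0.    ]
```

Call:
{"fn": "carry_out", "kwargs": {
  "deltas": [
    [0.65, [0, -1.3, 0], [0, 0, 0]],
    [0.65, [0, -1.3, 6], [0, 0, 0]],
    [0.65, [0, -1.3, 10], [0, 0, 0]],
    [0.65, [0, -1.3, 10], [0, 0, 0]]
  ]
}}

```text
time_s: 28.0
tcp_pos: [0.4508, -0.2687, 0.0697]
eef_rot: [180.0, 0.1, -16.4]
contact_force: [-0.0, -0.3, -1.5]
gripper_width: 0.0673
gripper_force: 22.0
```

```bash
python3 - <<'E'
from h import *
goal((.4516,-.2688,.0634))
E
```

```text
t 28.0 tcp [ 0.4508 -0.2687  0.0697] rot [179.9977   0.0978 -16.3849] w 0.06733820186816593 F [-0.0365 -0.3229 -1.4643]
(0.4516, -0.2688, 0.0634) -> mm [ 0.8 -0.1  6.3] fix rot [0.     0.0017 0.    ]
```

Call:
{"fn": "carry_out", "kwargs": {
  "deltas": [
    [0.65, [0.5, 0, 3], [0, 0, 0]],
    [0.65, [0.5, 0, 5], [0, 0, 0]],
    [0.65, [0.5, 0, 5.7], [0, 0, 0]],
    [0.65, [0.5, 0, 5.7], [0, 0, 0]],
    [0.65, [0.5, 0, 5.7], [0, 0, 0]]
  ]
}}

```text
time_s: 28.5
tcp_pos: [0.4519, -0.269, 0.0649]
eef_rot: [180.0, 0.0, -16.4]
contact_force: [-0.3, -1.3, -1.7]
gripper_width: 0.0675
gripper_force: 22.0
```

Call:
{"fn": "carry_out", "kwargs": {
  "deltas": [
    [0.65, [0, 0, 0.5], [0, 0, 0]],
    [0.65, [0, 0, 0.5], [0, 0, 0]]
  ]
}}

```text
time_s: 28.7
tcp_pos: [0.452, -0.269, 0.0645]
eef_rot: [180.0, -0.0, -16.4]
contact_force: [0.0, -0.0, -1.0]
gripper_width: 0.0676
gripper_force: 22.0
```

Call:
{"fn": "carry_out", "kwargs": {
  "deltas": [
    [0.65, [0, 0, 0.5], [0, 0, 0]],
    [0.65, [0, 0, 0.5], [0, 0, 0]]
  ]
}}

```text
time_s: 28.9
tcp_pos: [0.452, -0.2691, 0.064]
eef_rot: [180.0, -0.0, -16.4]
contact_force: [-0.0, -0.4, 0.0]
gripper_width: 0.0676
gripper_force: 22.0
```

Call:
{"fn": "carry_out", "kwargs": {
  "deltas": [
    [0.65, [0, 0, 0.5], [0, 0, 0]],
    [0.65, [0, 0, 0.5], [0, 0, 0]]
  ]
}}

```text
time_s: 29.1
tcp_pos: [0.4521, -0.269, 0.0635]
eef_rot: [180.0, -0.0, -16.4]
contact_force: [-0.2, -1.9, -0.6]
gripper_width: 0.0673
gripper_force: 22.0
```

Call:
{"fn": "carry_out", "kwargs": {
  "deltas": [
    [0.65, [0, 0, 0.5], [0, 0, 0]],
    [0.65, [0, 0, 0.5], [0, 0, 0]]
  ]
}}

```text
time_s: 29.3
tcp_pos: [0.4521, -0.2691, 0.0634]
eef_rot: [180.0, -0.0, -16.4]
contact_force: [-1.9, 0.4, 5.5]
gripper_width: 0.0675
gripper_force: 22.0
```

Contact came at 63.4 mm, which is home. Release and withdraw.

Call:
{"fn": "carry_out", "kwargs": {
  "deltas": [
    [0.65, [0, 0, -0.4], [0, 0, 0]],
    [0.78, [0, 0, -0.4], [0, 0, 0]],
    [0.86, [0, 0, -0.4], [0, 0, 0]],
    [1, [0, 0, -0.4], [0, 0, 0]],
    [1, [0, 0, -0.4], [0, 0, 0]],
    [1, [0, 0, -15], [0, 0, 0]],
    [1, [0, 0, -50], [0, 0, 0]],
    [1, [0, 0, -90], [0, 0, 0]],
    [1, [-20, -80, -150], [0, 0, 0]],
    [1, [-20, -80, -150], [0, 0, 0]],
    [1, [-20, -80, -150], [0, 0, 0]],
    [1, [-20, -80, -150], [0, 0, 0]]
  ]
}}

```text
time_s: 30.5
tcp_pos: [0.4558, -0.1856, 0.2139]
eef_rot: [-179.9, -0.1, -16.2]
contact_force: [-0.9, 0.3, -0.8]
gripper_width: 0.0877
gripper_force: 0.0
```

```bash
python3 - <<'E'
from h import *
goal((.42,0,.25)); p,d,c=snap('wrist','w13'); snap('side','s13'); snap('scene','c13')
h=cv2.cvtColor(cv2.GaussianBlur(p,(3,3),0),cv2.COLOR_RGB2HSV).astype(int)
V=c['view'];o=-V[:3,:3].T@V[:3,3]; q=proj(c,np.array([.452,-.269,.078]),True).astype(int); print(q)
m=(abs(h[...,0]-70)<15)&(h[...,1]>70)&(d>0)
zz=np.full(d.shape,-1.)
for b,a in zip(*np.nonzero(m)):
    dr=ray(c,a,b,True)[1]; zz[b,a]=o[2]+dr[2]*d[b,a]/(V[:3,:3]@dr)[2]
m&=zz>.073; print(m.sum(),np.percentile(zz[m],[5,50,95]),circ(c,hull(m),.078))
a=cv2.imread('pics/c13.png')[155:285,175:425]; b=cv2.imread('pics/s13.png')[140:315,225:335]
a=cv2.resize(a,None,fx=2.4,fy=2.4,interpolation=cv2.INTER_CUBIC); b=cv2.resize(b,(198,312)); print(a.shape,b.shape)
cv2.imwrite('pics/fin.png',np.hstack([a,b]))
E
```

```text
t 30.5 tcp [ 0.4558 -0.1856  0.2139] rot [-179.9493   -0.1321  -16.249 ] w 0.08772470427287446 F [-0.9252  0.2597 -0.7731]
(0.42, 0, 0.25) -> mm [ -86.3 -168.2  -36.1] fix rot [-0.0009 -0.0023  0.    ]
[363 182]
3748 [0.0772 0.0784 0.0796] (array([ 0.4528, -0.268 ,  0.034 ]), 0.29831744526693066)
(312, 600, 3) (312, 198, 3)
```

View pics/fin.png

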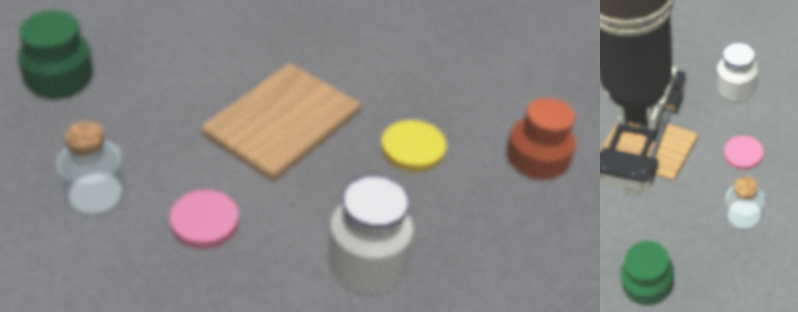

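The final views show all four lids flat on their own pots: green (50,45), cork (85,138), white (375,205) and terracotta (550,118). The board is empty, the decoys haven't moved, and the gripper is clear.

```bash
python3 -c "
from plant import r
print(r.close_job())"
```

```text
the job is handed in; nothing more can be done
None
```

All four lids are on their own pots, flat and fully home, and I handed the job in at about 31 s of the 106 s allowed, without touching the mug, the tongs or the two look-alike lids.

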